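# Swing down the blue dye-cupboard flap with the hook pole

## Task

Pick up the hook pole from the bench, put its side pin through the eye of the blue cupboard's flap and with it swing the flap fully down without slamming it; never touch that flap with the robot itself. Then unhook the pole and lay it in the two forks of its yellow rest. Leave the red flap shut and do not knock over or push about the tins, jar, bowl and brush.

Things in the scene. Friction and masses are not known exactly. Their poses are not given: they have to be found in the camera images.
- pole: hook pole, 200 mm long, 0.14 kg, loose, starts lying flat on the bench. Body x axis runs along it from handle to hook. Square wooden handle 120 x 24 x 24 mm (x from -110 to +10 mm), then a bare steel rod 8 mm thick to x = +86 mm, where a side pin, 8 mm thick, leaves at a right angle towards +y, ending 48 mm from the rod's axis. Origin on the underside (12 mm below the axis of handle, rod and pin, which all lie in one plane), z up as it lies.
- handle (a point): middle of the pole's wooden handle, on its axis (60 mm from either end of the handle, 136 mm behind the pin along the pole); axes as the pole's
- hook (a point): middle of the pole's side pin, 24 mm to the +y side of the rod's axis; axes as the pole's (the pin runs along y, its free end 24 mm further towards +y)
- rest: forked rest for the pole, fixed: a dark base 140 x 80 x 10 mm with two yellow forks, 45 mm before and behind its middle along its x axis, each 12 mm thick. Each fork is a slot 42 mm wide with its floor 50 mm above the bench and prongs up to 74 mm, slots in line along x. The space between the forks is open (78 mm). Origin in the middle of the underside, z up.
- seat (a point): where the middle of the pole's handle (point handle) comes to lie in the rest: between the forks, 62 mm above the bench; x along the slots. Either way round is right.
- cupboard_blue: small raised dye cupboard with blue roof and blue front flap, fixed: 120 mm deep (x), 190 mm wide (y), 305 mm high, on four 150 mm legs; origin in the middle of its footprint, front faces its -x, z up. It stands left or right of the red one.
- hinge_blue (a point): middle of the blue flap's hinge line, at the lower front edge of the cupboard, 160 mm above the bench; axes as the cupboard's, the hinge runs along y
- flap_blue (a joint): blue flap's angle, rad: 0 = upright and shut, grows as its top swings out (-x of the cupboard) and down, 1.55 = fully down, level, at its stop. Starts 0 to 0.3. Flap 170 mm wide (y), 128 mm tall from the hinge, 10 mm thick, 0.15 kg; a friction stay (about 0.15 N m) holds it wherever it is left.
- eye_blue (a point): centre of the brass ring eye on the blue flap's outer face: 105 mm from the hinge line towards the flap's free edge and 32 mm in front of the hinge plane (22 mm off the outer face). The hole runs along the cupboard's y axis and is 30 mm wide (27 mm across flats); the ring's wire is 6 mm thick and it stands upright, edge-on to the robot. Moves with the flap; at fully down it hangs under the flap. z of this frame runs from the hinge to the free edge.
- cupboard_red: the other dye cupboard, just alike but with red roof and flap; to be left alone
- flap_red (a joint): red flap's angle, rad: starts at 0 = shut; moves as the blue one's
- tin_green: bystander, loose: bright steel dye tin, green dye, beside the pole, 66 mm across, 85 mm tall; origin at the centre of its underside, z up
- tin_purple: bystander, loose: aluminium dye tin, red-purple dye, beside the pole, 66 mm across, 85 mm tall; origin at the centre of its underside, z up
- tin_orange: bystander, loose: bright steel dye tin, orange dye, mid bench, 72 mm across, 70 mm tall; origin at the centre of its underside, z up
- tin_black: bystander, loose: dark steel tin, beside the rest, 66 mm across, 85 mm tall; origin at the centre of its underside, z up
- jar: bystander, loose: squat amber glass jar with a white cap, beside the rest, 72 mm across, 85 mm tall; origin at the centre of its underside, z up
- bowl: bystander, loose: blue ceramic bowl, mid bench, 100 mm across, 50 mm tall; origin at the centre of its underside, z up
- brush: bystander, loose: wooden scrubbing brush 70 x 130 mm, 40 mm tall, on the bench under the red cupboard's front; origin at the centre of its underside

How it is judged:
By the outcome, as a careful person would: the job done as asked, in the order asked, and still so for the second after the job is handed in, with the robot touching nothing.
It also fails if it takes over 59 s, if anything falls off the work surface, if the arm or the gripper's body presses on something with over 40 N, if the wrist force passes 120 N, or if a joint passes its speed limit or range.

## Robot

A 6-joint arm with a two-finger parallel gripper is mounted at the origin on the work surface. World frame = base frame: x ahead of the robot, y to its left, z up, the work surface at z = 0. Lengths are in m, angles in rad, forces in N, time in s.
With the tool pointing down it reaches from about 0.375 to 0.975 m from the base axis. Payload 3.8 kg.
Tool frame: the origin (TCP) lies between the finger pads; the fingertips stand 17 mm ahead of it and the grasp point (between the pads) lies 2 mm behind it; y points along the fingers, z is the direction in which the jaws open and shut, and the axes are right-handed (so a half turn about y gives the same grasp; the last joint's range is limited). The gripper opens to 85 mm and grips with 20 to 120 N. Pads are 22 mm wide; open, the fingers measure 114 mm over their backs; the gripper's body (76 mm by 85 mm) begins 54 mm behind the grasp point. The pads swing forward as they close: fully open they stand 13 mm farther back than shut.
Start: joints at [1.118, 0.264, 1.604, -0, 1.274, -0.037], TCP at [0.273, 0.617, 0.248] pointing down, gripper open.
Joint ranges: [-2.63, 2.63], [-0.94, 2.18], [0.31, 2.57], [-1.31, 4.45], [0, 2.66], [-2.55, 2.55]. Speed limits (rad/s): [2.57, 2.57, 3.14, 3.14, 3.14, 3.14].

## Interface

Orientations are given as a rotation vector (axis times angle).
In Python, from workcell import bot, eyes, nets gives the robot as it stands. The module is installed in compiled form; this text tells all that it offers.
- The arm moves only by the tool jog_arm, never from a script. Its arguments are lists of equal length, an entry for each row: "turn": the turn, a rotation vector about the tool's x, y, z in rad, a list of three; "slide": the shift along the tool's x, y, z in mm, a list of three; "grip": the opening in per cent of the stroke, from 0 (shut) to 100 (fully open). A call has 1 to 5 rows; each row shifts and turns the commanded pose from where the row before left it, along the tool's axes as they then stand; what a row does not reach is not made up. A row lasts 1/10 s, in which the tool goes at most 50 mm and 8.59 degrees, less where a joint would pass 70% of its speed; a pose out of reach is approached as far as the arm can. A call with a gripper value outside its range is refused whole. The fingers move at their own pace and stop on an object; "newtons" is the grip in N (left out, the last holds). Time passes only in rows, so rows that do not move let the fingers close. It gives the time, the measured TCP pose, the force and the opening at its end, in the units of the state.
- bot.read_state(): the state, without advancing time (a new reading comes with each control period).
- eyes.read_camera(name): name is "scene" or "top"; returns a dict with "img" (420x560x3 uint8, red, green, blue), "depth" (420x560 float32, m along the optical axis (not along the pixel's ray), 0 where there is no reading), "intrinsics" (3x3 intrinsics, pixels), "distortion" ([k1, k2, p1, p2, k3] as OpenCV has them; the pictures are not rectified), "position" and "rotation" of the camera in the world. Camera axes: x right, y down, z forward; pixel columns grow to the right and rows downward; lengths in m; the calibration is good to about 2 mm. A picture is of the moment at which its call begins.
- bot.finish_job(): hands the job in, once; it reports no verdict.
Trained networks look in a picture, given as the dict that the camera call returned (one of the last four; its "shot" number tells which), for a name from the list of things; names that differ only in an ending like _2 or _b are one class to them, and where a whole thing is asked for, a point or a joint stands for the part that bears it (a point fixed in the world has none). Each returns a list of dicts, best first, with "conf" (0 to 1); they miss things now and then, are a little off and sometimes report something else, mostly with a low value. They report only what shows in the picture. A call takes as long as a camera call.
- nets.search_frame(thing, picture): "xyz" ([x, y, z] in m, in the coordinates of the camera as it stood for that picture, good to about 4 mm: the middle of the surface that is visible of it).
The state is a dict: "time": time; "q": joint angles; "joint_vel": joint speeds; "joint_torque": joint torques, N m; "tool_pos": TCP position; "tcp_rot": TCP orientation; "wrist_force": force on the tool from outside, world axes, zero at the start; "torque": the same for the moment, N m; "width": opening from 0.0 (shut) to 1.0 (fully open).
Only numpy, scipy, OpenCV 4.12 (cv2) and the standard library are available. Lean on these libraries where they do the work, as an engineer would, in place of code of your own. Each camera call takes 0.05 s, during which the arm holds its last target.

## Working session

There is one attempt and no reset: what is moved stays moved. The work goes in short steps, Python scripts to look and compute and a tool call to move; the robot and the scene stay as the last step left them, time stands still between calls to the robot, and variables do not carry over. Pictures are saved under pics/ and viewed, and the job is handed in when it is done.

Besides the shell and the picture viewer there is one more tool, called after ">>>" as a command line: name --argument value ..., lists and objects as JSON in quotes. jog_arm: Moves the arm, as the interface text tells. Its arguments: {"type":"object","properties":{"turn":{"type":"array"},"slide":{"type":"array"},"grip":{"type":"array"},"newtons":{"type":"number"}},"required":["turn","slide","grip"]}

```bash
mkdir -p pics; cat > h.py <<'E'
import numpy as np, cv2
from scipy.spatial.transform import Rotation as R
from workcell import bot, eyes, nets
def shot(name,fn=None):
    p=eyes.read_camera(name)
    if fn: cv2.imwrite('pics/'+fn+'.png',cv2.cvtColor(p['img'],cv2.COLOR_RGB2BGR))
    return p
def Rm(p):
    r=np.array(p['rotation'],float)
    return r if r.shape==(3,3) else R.from_rotvec(r).as_matrix()
def w(p,c): return Rm(p)@np.array(c)+np.array(p['position'])
def cloud(p):
    d=p['depth'];h,wd=d.shape
    u,v=np.meshgrid(np.arange(wd),np.arange(h))
    n=cv2.undistortPoints(np.stack([u,v],-1).reshape(-1,1,2).astype(np.float64),np.array(p['intrinsics']),np.array(p['distortion'])).reshape(h,wd,2)
    c=np.dstack([n[...,0]*d,n[...,1]*d,d])
    X=c@Rm(p).T+np.array(p['position']); X[d==0]=np.nan
    return X
def proj(p,X):
    c=(np.atleast_2d(X)-np.array(p['position']))@Rm(p)
    return cv2.projectPoints(c.reshape(-1,1,3),np.zeros(3),np.zeros(3),np.array(p['intrinsics']),np.array(p['distortion']))[0].reshape(-1,2)
E
python3 - <<'E'
from h import *
np.set_printoptions(precision=4,suppress=True)
s=bot.read_state(); print(s)
for n in('scene','top'):
    p=shot(n,n+'0'); np.save(n+'0.npy',cloud(p)); print(n,p['position'],Rm(p),p['shot'])
    for t in ['pole','handle','hook','rest','cupboard_blue','hinge_blue','flap_blue','eye_blue','cupboard_red','tin_green','tin_purple','tin_orange','tin_black','jar','bowl','brush']:
        try:
            r=nets.search_frame(t,p); print(n,t,[(np.round(w(p,a['xyz']),3),round(a['conf'],2)) for a in r[:2]])
        except Exception as e: print(t,e)
E
```

```text
{'time': 0.0, 'q': array([ 1.1181,  0.2648,  1.6054,  0.    ,  1.2737, -0.0369]), 'joint_vel': array([ 0.0008, -0.0008,  0.0004,  0.    , -0.0005, -0.0014]), 'joint_torque': array([  0.002 , -51.5097, -36.7325,  -0.0002,   0.0127,  -0.    ]), 'tool_pos': array([0.2723, 0.6169, 0.2469]), 'tcp_rot': array([-1.5483,  0.3267, -0.3258]), 'wrist_force': array([ 0.7384, -0.5935, -0.1156]), 'torque': array([-0.019 ,  0.0455,  0.0114]), 'width': 1.0009750992358828}
scene [ 0.4813 -0.5112  0.9887] [[ 0.994  -0.0966  0.052 ]
 [-0.1096 -0.8543  0.5082]
 [-0.0046 -0.5108 -0.8597]] 1
scene pole [(array([0.404, 0.297, 0.024]), 0.87)]
scene handle [(array([0.397, 0.291, 0.018]), 0.74), (array([0.675, 0.118, 0.266]), 0.47)]
scene hook [(array([0.397, 0.291, 0.022]), 0.55), (array([ 0.407, -0.046,  0.071]), 0.41)]
scene rest [(array([0.398, 0.295, 0.024]), 0.74), (array([ 0.462, -0.333,  0.009]), 0.7)]
scene cupboard_blue [(array([0.75 , 0.118, 0.308]), 0.86)]
scene hinge_blue [(array([0.745, 0.118, 0.303]), 0.56)]
scene flap_blue [(array([0.672, 0.131, 0.264]), 0.77), (array([ 0.729, -0.155,  0.306])
[... 1071 characters left out ...]
304]), 0.8), (array([0.4  , 0.291, 0.022]), 0.71)]
top flap_blue [(array([0.668, 0.137, 0.274]), 0.93)]
top eye_blue [(array([0.672, 0.138, 0.276]), 0.92), (array([ 0.679, -0.121,  0.043]), 0.31)]
top cupboard_red [(array([ 0.723, -0.118,  0.308]), 0.65), (array([0.749, 0.137, 0.304]), 0.61)]
top tin_green [(array([0.42 , 0.392, 0.085]), 0.88)]
top tin_purple [(array([0.358, 0.197, 0.086]), 0.61)]
top tin_orange [(array([ 0.401, -0.03 ,  0.074]), 0.69), (array([0.36 , 0.196, 0.088]), 0.3)]
top tin_black [(array([ 0.499, -0.446,  0.089]), 0.57)]
top jar [(array([ 0.46 , -0.205,  0.083]), 0.85)]
top bowl [(array([0.554, 0.004, 0.021]), 0.81)]
top brush [(array([ 0.677, -0.121,  0.038]), 0.73)]
```

View pics/scene0.png

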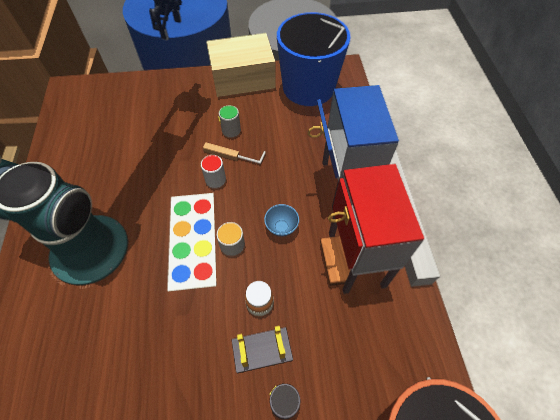

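View pics/top0.png

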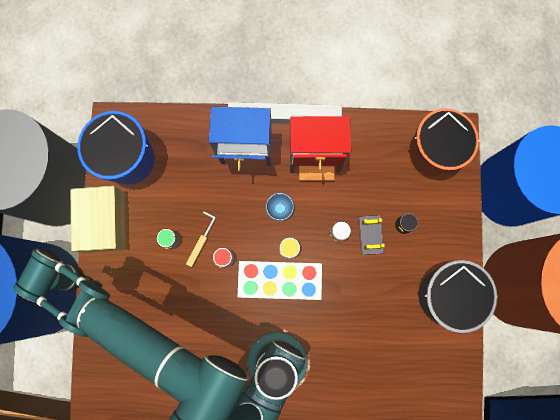

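```bash
python3 - <<'E'
import cv2,numpy as np
t=cv2.imread('pics/top0.png');s=cv2.imread('pics/scene0.png')
def c(i,x0,x1,y0,y1,f): return cv2.resize(i[y0:y1,x0:x1],(int((x1-x0)*f),int((y1-y0)*f)),interpolation=cv2.INTER_CUBIC)
cv2.imwrite('pics/z1.png',np.vstack([np.hstack([c(t,150,250,195,275,4),c(s,190,290,95,175,4)]),np.hstack([c(t,200,360,100,190,2.5),c(s,295,455,80,170,2.5)])[:,:800]]))
cv2.imwrite('pics/z2.png',np.hstack([c(t,320,440,195,275,3.3),c(s,210,330,320,400,3.3)]))
E
```

```text
(no output)
```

View pics/z1.png

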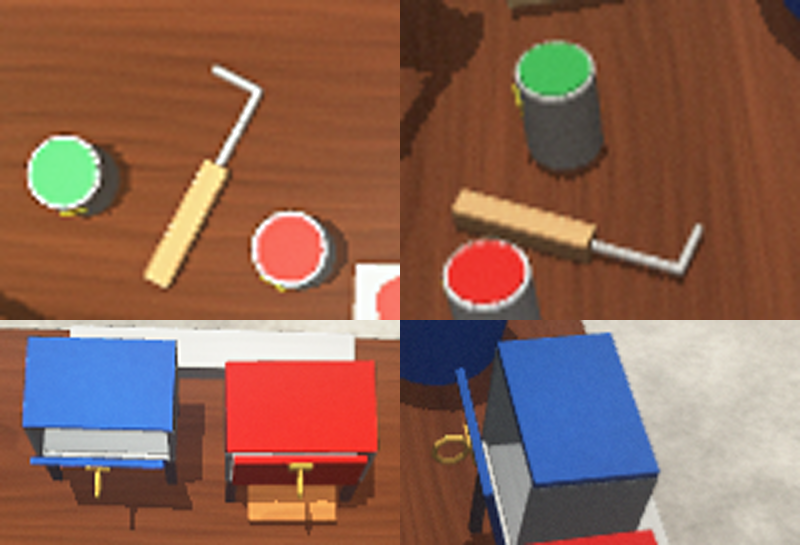

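View pics/z2.png

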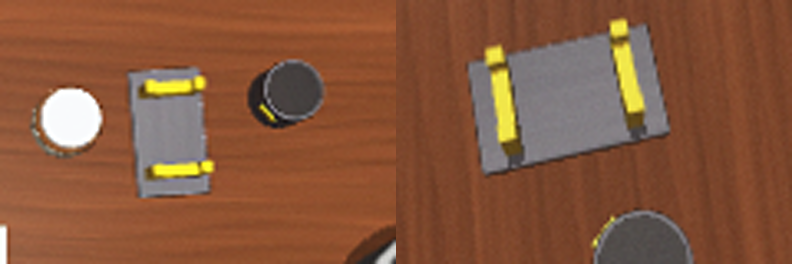

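```bash
python3 - <<'E'
from h import *
np.set_printoptions(precision=4,suppress=True)
s=bot.read_state(); print(R.from_rotvec(s['tcp_rot']).as_matrix())
for n in('top','scene'):
    X=np.load(n+'0.npy'); im=cv2.imread(f'pics/{n}0.png'); hsv=cv2.cvtColor(im,cv2.COLOR_BGR2HSV)
    x,y,z=X[...,0],X[...,1],X[...,2]
    # handle
    m=(np.hypot(x-.398,y-.29)<.09)&(z>.017)&(z<.032); P=X[m]
    c=P.mean(0);u,sv,vt=np.linalg.svd(P[:,:2]-c[:2],full_matrices=False); print(n,'pole pts',len(P),c,vt[0],'z med',np.median(P[:,2]))
    t=(P[:,:2]-c[:2])@vt[0]; print(' range',t.min(),t.max(), np.percentile(t,[2,98]))
    m=(abs(x-.4)<.2)&(abs(y-.3)<.25)&(z<.005)&(z>-.01); print(' bench z',np.median(z[m]))
    # rest yellow
    yel=(hsv[...,0]>22)&(hsv[...,0]<36)&(hsv[...,1]>180)&(hsv[...,2]>90)
    m=yel&(np.hypot(x-.458,y+.33)<.1)&(z>.03); P=X[m]; print(' fork',len(P),P[:,2].min(),P[:,2].max())
    for a in (P[:,0]>.46,P[:,0]<=.46): print('   ',P[a].mean(0),P[a].min(0),P[a].max(0))
    m=(abs(x-.458)<.1)&(abs(y+.33)<.06)&(z>.006)&(z<.014); P=X[m]; r=cv2.minAreaRect((P[:,:2]*1000).astype(np.float32)); print(' base',r,len(P))
    # blue roof
    for nm,hs,cy in(('blue',(100,125),.137),('red',None,-.12)):
        m=(z>.29)&(z<.325)&(abs(y-cy)<.12)&(x>.6)&(x<.9); P=X[m]; r=cv2.minAreaRect((P[:,:2]*1000).astype(np.float32)); print(' roof',nm,r,np.median(P[:,2]))
    # eye brass
    m=(hsv[...,0]>15)&(hsv[...,0]<36)&(hsv[...,1]>100)&(abs(y-.13)<.06)&(z>.2)&(abs(x-.65)<.07); P=X[m]; print(' eye',len(P)); print(P[:40])
    m=(hsv[...,0]>100)&(hsv[...,0]<125)&(hsv[...,1]>120)&(abs(y-.13)<.12)&(z>.17)&(z<.294)&(x<.69)&(x>.6); P=X[m]; print(' flap',len(P),P.mean(0),P.min(0),P.max(0))
E
```

```text
[[ 0.9148  0.      0.4039]
 [-0.4039  0.      0.9148]
 [ 0.     -1.      0.    ]]
top pole pts 225 [0.3918 0.3012 0.0238] [-0.8967  0.4427] z med 0.023920411956253274
 range -0.09991072681350631 0.06709569963145715 [-0.0797  0.0637]
 bench z -0.0004215729116417988
 fork 125 0.031904418966101744 0.08364860695538634
    [ 0.5031 -0.3301  0.0582] [ 0.4775 -0.4275  0.0319] [ 0.5128 -0.2951  0.0815]
    [ 0.415  -0.3331  0.0579] [ 0.4071 -0.3621  0.0331] [ 0.4216 -0.3039  0.0836]
 base ((458.1202697753906, -330.55670166015625), (195.862548828125, 118.38304138183594), 0.7017029523849487) 525
 roof blue ((747.798828125, 139.23361206054688), (192.2120361328125, 160.6672821044922), 89.67832946777344) 0.3054461788801428
 roof red ((731.8935546875, -118.894775390625), (149.34271240234375, 191.8031005859375), 2.0390026569366455) 0.3056737936682331
 eye 30
[[0.6669 0.1415 0.2615]
 [0.6649 0.1375 0.2701]
 [0.6644 0.1244 0.2736]
 [0.6625 0.1409 0.2663]
 [0.6608 0.137  0.2737]
 [0.6642 0.1351 0.2599]
 [0.6574 0.14   0.2739]
 [0.6585 0.1372 0.2696]
 [0.6545 0.14   0.2722]
 [0.6556 0.1372 0.2678]
 [0.
[... 1677 characters left out ...]
.6441 0.1368 0.2721]
 [0.6471 0.1386 0.2698]
 [0.6494 0.1374 0.2708]
 [0.6515 0.1357 0.2724]
 [0.6543 0.1366 0.271 ]
 [0.6571 0.1375 0.2697]
 [0.6591 0.1351 0.272 ]
 [0.6617 0.1354 0.2714]
 [0.637  0.138  0.268 ]
 [0.6391 0.1362 0.2697]
 [0.6419 0.137  0.2685]
 [0.6439 0.1348 0.2706]
 [0.6595 0.1355 0.2679]
 [0.6627 0.1375 0.2653]
 [0.6649 0.1362 0.2665]
 [0.6662 0.1319 0.271 ]
 [0.6348 0.1385 0.2641]
 [0.6373 0.1381 0.2642]
 [0.6395 0.1366 0.2656]
 [0.6421 0.1366 0.2652]
 [0.6623 0.135  0.2645]
 [0.6652 0.136  0.263 ]
 [0.6656 0.1282 0.2714]
 [0.6341 0.1347 0.2647]
 [0.6371 0.1362 0.2627]
 [0.6663 0.1387 0.2563]]
 flap 232 [0.6723 0.1197 0.2762] [0.6662 0.0524 0.2083] [0.6888 0.2218 0.2862]
```

```bash
cat > fit.py <<'E'
from h import *
from scipy.optimize import least_squares
np.set_printoptions(precision=4,suppress=True)
def ringfit(X,im,ax=(.65,.137,.25),yr=.012):
    hsv=cv2.cvtColor(im,cv2.COLOR_BGR2HSV); x,y,z=X[...,0],X[...,1],X[...,2]
    m=(hsv[...,0]>15)&(hsv[...,0]<36)&(hsv[...,1]>100)&(abs(y-ax[1])<yr)&(np.hypot(x-ax[0],z-ax[2])<.028)&(np.hypot(x-ax[0],z-ax[2])>.008)
    P=X[m]
    f=lambda q: np.hypot(P[:,0]-q[0],P[:,2]-q[1])-.018
    r=least_squares(f,[ax[0],ax[2]],loss='soft_l1',f_scale=.003)
    return r.x,np.median(P[:,1]),len(P),r.fun.std()
E
python3 - <<'E'
from fit import *
for n in('top','scene'):
    X=np.load(n+'0.npy'); im=cv2.imread(f'pics/{n}0.png'); print(n,ringfit(X,im))
    x,y,z=X[...,0],X[...,1],X[...,2];hsv=cv2.cvtColor(im,cv2.COLOR_BGR2HSV)
    m=(z>.298)&(z<.312)&(abs(y-.138)<.11)&(x>.67)&(x<.9)&(hsv[...,0]>95)&(hsv[...,0]<130); P=X[m];print('roof x pct',np.percentile(P[:,0],[0,1,3,50,97,100]),np.percentile(P[:,1],[0,1,99,100]))
    # pole: orange-wood handle
    m=(np.hypot(x-.398,y-.29)<.09)&(z>.019)&(z<.03)&(hsv[...,1]>60)&(hsv[...,2]>150);P=X[m]
    print('handle',cv2.minAreaRect((P[:,:2]*1000).astype(np.float32)),len(P),P.mean(0))
    m=(np.hypot(x-.49,y-.26)<.08)&(z>.006)&(z<.03)&(hsv[...,1]<90);P=X[m]; print(P[:,:].round(3).tolist()[:50])
# manual pixels: top zoom (150,195)+/4
E
```

```text
top (array([0.6512, 0.2536]), np.float64(0.13721787751202996), 25, np.float64(0.0030320583539604467))
roof x pct [0.7069 0.7095 0.7114 0.7669 0.823  0.8283] [0.0433 0.0454 0.2317 0.2339]
handle ((390.0201110839844, 299.1015625), (25.63766860961914, 132.93299865722656), 64.85386657714844) 170 [0.3852 0.3005 0.0242]
[[0.529, 0.281, 0.015], [0.525, 0.285, 0.013], [0.524, 0.28, 0.024], [0.525, 0.277, 0.016], [0.526, 0.275, 0.008], [0.521, 0.28, 0.017], [0.521, 0.277, 0.018], [0.522, 0.274, 0.011], [0.522, 0.27, 0.012], [0.522, 0.267, 0.009], [0.518, 0.274, 0.011], [0.517, 0.269, 0.019], [0.517, 0.265, 0.022], [0.519, 0.259, 0.012], [0.515, 0.266, 0.013], [0.514, 0.262, 0.017], [0.514, 0.258, 0.018], [0.515, 0.255, 0.015], [0.511, 0.259, 0.012], [0.511, 0.251, 0.015], [0.512, 0.248, 0.012], [0.512, 0.244, 0.009], [0.508, 0.251, 0.013], [0.508, 0.248, 0.012], [0.507, 0.242, 0.023], [0.508, 0.24, 0.015], [0.505, 0.248, 0.008], [0.503, 0.243, 0.019], [0.5, 0.251, 0.012], [0.5, 0.247, 0.013], [0.5, 0.242, 0.02], [0.496, 0.25, 0.019], [0.496, 0.246, 0.017], [0.493, 0.254, 0.01], [0.493, 0.25, 
[... 1104 characters left out ...]
7, 0.268, 0.019], [0.515, 0.268, 0.011], [0.518, 0.26, 0.02], [0.521, 0.264, 0.015], [0.44, 0.275, 0.008], [0.443, 0.271, 0.012], [0.447, 0.269, 0.014], [0.45, 0.267, 0.016], [0.453, 0.269, 0.013], [0.456, 0.267, 0.015], [0.459, 0.267, 0.015], [0.463, 0.266, 0.015], [0.466, 0.267, 0.013], [0.469, 0.266, 0.014], [0.514, 0.26, 0.016], [0.518, 0.26, 0.015], [0.453, 0.268, 0.009], [0.456, 0.264, 0.014], [0.459, 0.263, 0.015], [0.462, 0.264, 0.013], [0.466, 0.259, 0.018], [0.469, 0.256, 0.021], [0.472, 0.262, 0.014], [0.475, 0.26, 0.016], [0.479, 0.259, 0.017], [0.511, 0.258, 0.014], [0.514, 0.256, 0.015], [0.517, 0.257, 0.014], [0.465, 0.261, 0.011], [0.469, 0.258, 0.015], [0.472, 0.256, 0.016]]
```

>>> jog_arm --turn '[[0, 0.026, 0], [0, 0, 0], [0, 0, 0], [0, 0, 0], [0, 0, 0]]' --slide '[[33, 0, -35], [33, 0, -35], [33, 0, -35], [33, 0, -35], [33, 0, -35]]' --grip '[65, 65, 65, 65, 65]'

```text
time: 2.2
tool_pos: [0.3484, 0.3874, 0.2484]
tcp_rot: [-1.543, 0.346, -0.346]
wrist_force: [1.3, 0.2, 1.0]
width: 0.649
```

>>> jog_arm --turn '[[0, 0, 0], [0, 0, 0], [0, 0, 0], [0, 0, 0]]' --slide '[[33, 0, -35], [33, 0, -35], [0, 40, 0], [0, 0, 0]]' --grip '[65, 65, 65, 65]'

```text
time: 2.6
tool_pos: [0.3756, 0.2944, 0.2043]
tcp_rot: [-1.548, 0.354, -0.345]
wrist_force: [-0.0, -0.6, -0.3]
width: 0.652
```

```bash
cat >> h.py <<'E'
def delta(tgt):
    s=bot.read_state(); M=R.from_rotvec(s['tcp_rot']).as_matrix()
    return s['tool_pos'],M, (M.T@(np.array(tgt)-s['tool_pos'])*1000).round(1)
E
python3 -c "
from h import *
np.set_printoptions(precision=4,suppress=True)
print(*delta([.386,.3005,.021]),sep='\n')"
```

```text
[0.3756 0.2944 0.2043]
[[ 0.9026 -0.0066  0.4304]
 [-0.4305 -0.0044  0.9026]
 [-0.0041 -1.     -0.0068]]
[  7.5 183.2  11.3]
```

>>> jog_arm --turn '[[0, 0, 0], [0, 0, 0], [0, 0, 0], [0, 0, 0], [0, 0, 0]]' --slide '[[7, 40, 11], [0, 45, 0], [0, 40, 0], [0, 20, 0], [0, 0, 0]]' --grip '[65, 65, 65, 65, 65]' --newtons 80

```text
time: 3.1
tool_pos: [0.3862, 0.3038, 0.0605]
tcp_rot: [-1.549, 0.35, -0.341]
wrist_force: [0.1, -0.7, 0.5]
width: 0.645
```

```bash
python3 -c "
from h import *
np.set_printoptions(precision=4,suppress=True)
print(*delta([.386,.3005,.021]),sep='\n')
p=shot('top','t1');q=shot('scene','s1')
a=cv2.imread('pics/t1.png')[190:280,140:260];b=cv2.imread('pics/s1.png')[90:180,180:300]
cv2.imwrite('pics/z3.png',cv2.resize(np.hstack([a,b]),None,fx=3.3,fy=3.3,interpolation=cv2.INTER_CUBIC))"
```

```text
[0.3862 0.3038 0.0605]
[[ 0.9046 -0.0063  0.4262]
 [-0.4262 -0.0042  0.9046]
 [-0.0039 -1.     -0.0065]]
[ 1.4 39.5 -2.8]
```

View pics/z3.png

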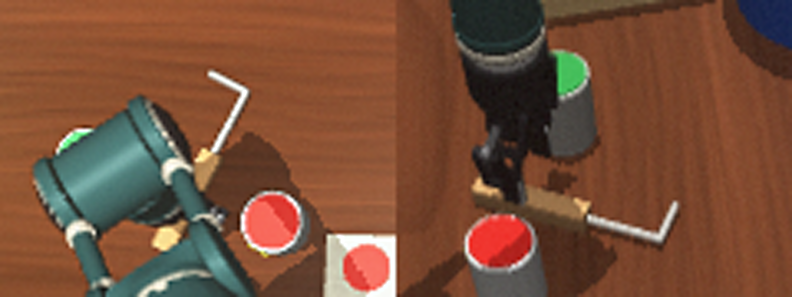

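>>> jog_arm --turn '[[0, 0, 0], [0, 0, 0], [0, 0, 0], [0, 0, 0]]' --slide '[[1, 20, -3], [0, 14, 0], [0, 5, 0], [0, 0, 0]]' --grip '[65, 65, 65, 65]'

```text
time: 3.6
tool_pos: [0.3884, 0.3015, 0.0243]
tcp_rot: [-1.543, 0.347, -0.346]
wrist_force: [0.2, 0.2, -0.0]
width: 0.65
```

>>> jog_arm --turn '[[0, 0, 0], [0, 0, 0], [0, 0, 0], [0, 0, 0], [0, 0, 0]]' --slide '[[-1.5, 3, -2], [0, 1, 0], [0, 0, 0], [0, 0, 0], [0, 0, 0]]' --grip '[65, 65, 10, 0, 0]' --newtons 80

```text
time: 4.1
tool_pos: [0.3869, 0.3007, 0.021]
tcp_rot: [-1.542, 0.346, -0.347]
wrist_force: [0.5, -0.3, 3.9]
width: 0.261
```

>>> jog_arm --turn '[[0, 0, 0], [0, 0, 0]]' --slide '[[0, 0, 0], [0, 0, 0]]' --grip '[0, 0]'

```text
time: 4.3
tool_pos: [0.3869, 0.3007, 0.021]
tcp_rot: [-1.542, 0.346, -0.347]
wrist_force: [-0.4, -1.5, 6.0]
width: 0.26
```

>>> jog_arm --turn '[[0, 0, 0], [0, 0, 0], [0, 0, 0], [0, 0, 0], [0, 0, 0]]' --slide '[[0, -20, 0], [0, -40, 0], [0, -49, 0], [0, -49, 0], [0, -49, 0]]' --grip '[0, 0, 0, 0, 0]'

```text
time: 4.8
tool_pos: [0.3855, 0.2997, 0.2283]
tcp_rot: [-1.544, 0.347, -0.346]
wrist_force: [0.7, -0.7, -1.6]
width: 0.26
```

>>> jog_arm --turn '[[0, -0.147, 0], [0, -0.147, 0], [0, -0.147, 0], [0, 0, 0]]' --slide '[[0, -40, 0], [0, 0, 0], [0, 0, 0], [0, 0, 0]]' --grip '[0, 0, 0, 0]'

```text
time: 5.2
tool_pos: [0.386, 0.3, 0.267]
tcp_rot: [-1.571, 0.001, -0.0]
wrist_force: [-0.3, 0.2, -1.9]
width: 0.256
```

```bash
python3 -c "
from h import *
np.set_printoptions(precision=4,suppress=True)
print(*delta([.41,.085,.2635]),sep='\n')"
```

```text
[0.386 0.3   0.267]
[[ 1.     -0.0004  0.0005]
 [-0.0005 -0.0003  1.    ]
 [-0.0004 -1.     -0.0003]]
[  24.1    3.6 -215. ]
```

>>> jog_arm --turn '[[0, 0, 0], [0, 0, 0], [0, 0, 0], [0, 0, 0], [0, 0, 0]]' --slide '[[0, 0, -46], [0, 0, -46], [0, 0, -46], [0, 0, -46], [10, 0, -46]]' --grip '[0, 0, 0, 0, 0]'

```text
time: 5.7
tool_pos: [0.3945, 0.0687, 0.2662]
tcp_rot: [-1.571, 0.004, -0.002]
wrist_force: [1.9, 0.1, -1.5]
width: 0.263
```

>>> jog_arm --turn '[[0, 0, 0], [0, 0, 0]]' --slide '[[0, 3, 0], [0, 0, 0]]' --grip '[0, 0]'

```text
time: 5.9
tool_pos: [0.3956, 0.069, 0.2631]
tcp_rot: [-1.571, 0.008, -0.004]
wrist_force: [-0.3, 0.6, -1.3]
width: 0.263
```

```bash
python3 - <<'E'
from fit import *
s=bot.read_state();print(s['tool_pos'],s['tcp_rot'])
for n in('top','scene'):
    p=shot(n,n+'2');X=cloud(p);np.save(n+'2.npy',X);im=cv2.imread(f'pics/{n}2.png');hsv=cv2.cvtColor(im,cv2.COLOR_BGR2HSV)
    x,y,z=X[...,0],X[...,1],X[...,2]
    m=(z>.225)&(z<.29)&(x>.47)&(x<.58)&(y>.03)&(y<.15); P=X[m]; Q=P[P[:,1]<.082]
    print(n,len(P)); 
    for P1 in (P[(P[:,1]<.085)&(P[:,0]<.535)],P[P[:,1]>.09]): print(len(P1),np.median(P1,0),P1.min(0),P1.max(0))
    print('tip',np.sort(P[:,1])[-5:])
a=cv2.imread('pics/top2.png')[100:220,200:320];b=cv2.imread('pics/scene2.png')[80:200,200:380]
cv2.imwrite('pics/z4.png',cv2.resize(np.hstack([a,b]),None,fx=2.6,fy=2.6,interpolation=cv2.INTER_CUBIC))
E
```

```text
[0.3956 0.069  0.2631] [-1.5706  0.0077 -0.0044]
top 68
45 [0.511  0.0679 0.258 ] [0.4817 0.0626 0.2495] [0.5298 0.0845 0.2651]
20 [0.5283 0.1022 0.2578] [0.525  0.0909 0.2503] [0.5322 0.1136 0.2638]
tip [0.1072 0.1102 0.1105 0.1106 0.1136]
scene 125
94 [0.506  0.0674 0.257 ] [0.4715 0.0631 0.25  ] [0.5319 0.0832 0.2604]
24 [0.5284 0.1021 0.2581] [0.5252 0.0902 0.2538] [0.5324 0.1137 0.2603]
tip [0.1097 0.11   0.1112 0.1119 0.1137]
```

View pics/z4.png

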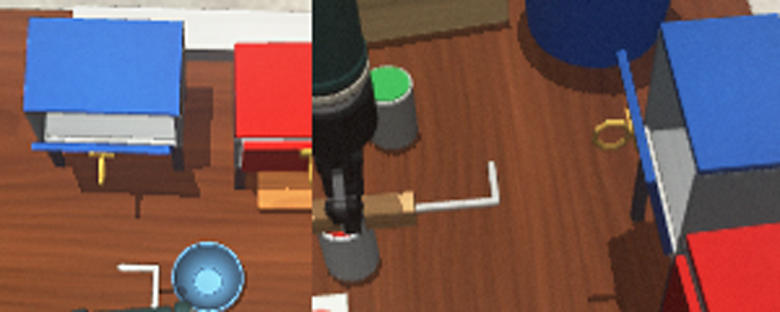

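>>> jog_arm --turn '[[0, 0, 0], [0, 0, 0], [0, 0, 0], [0, 0, 0], [0, 0, 0]]' --slide '[[35, 0, 0], [35, 0, 0], [35, 0, 0], [17, 0, 0], [0, 0, 0]]' --grip '[0, 0, 0, 0, 0]'

```text
time: 6.5
tool_pos: [0.5199, 0.0723, 0.2636]
tcp_rot: [-1.571, -0.0, 0.001]
wrist_force: [-0.8, -0.0, -2.2]
width: 0.26
```

```bash
cat > look.py <<'E'
from fit import *
import sys
k=sys.argv[1]
s=bot.read_state();print(s['tool_pos'],s['tcp_rot'])
for n in('top','scene'):
    p=shot(n,n+k);X=cloud(p);np.save(n+k+'.npy',X);im=cv2.imread(f'pics/{n}{k}.png')
    print(n,ringfit(X,im))
    x,y,z=X[...,0],X[...,1],X[...,2]
    px=s['tool_pos'][0]+.133; py=s['tool_pos'][1]
    m=(abs(x-px)<.008)&(y>py+.012)&(y<min(py+.045,.128))&(abs(z-s['tool_pos'][2]+.0085)<.02); P=X[m]; print('pin',len(P),np.median(P,0) if len(P) else '')
a=cv2.imread(f'pics/top{k}.png')[100:220,200:320];b=cv2.imread(f'pics/scene{k}.png')[80:200,200:380]
cv2.imwrite(f'pics/z_{k}.png',cv2.resize(np.hstack([a,b]),None,fx=2.6,fy=2.6,interpolation=cv2.INTER_CUBIC))
E
python3 look.py 3
```

```text
[0.5199 0.0723 0.2636] [-1.5706 -0.0005  0.0015]
top (array([0.6505, 0.2549]), np.float64(0.13697798019619617), 28, np.float64(0.0022572564241703035))
pin 29 [0.6518 0.1025 0.2593]
scene (array([0.6511, 0.2552]), np.float64(0.1370393745559062), 78, np.float64(0.0021230434808507215))
pin 31 [0.6504 0.1007 0.2575]
```

View pics/z_3.png

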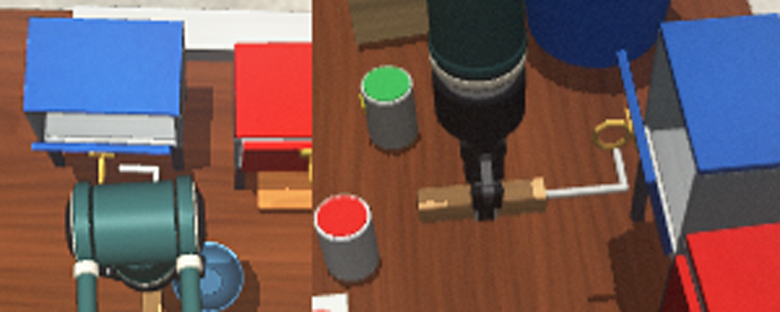

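>>> jog_arm --turn '[[0, 0, 0], [0, 0, 0], [0, 0, 0], [0, 0, 0], [0, 0, 0]]' --slide '[[0, 0, 10], [0, 0, 10], [0, 0, 10], [0, 0, 9], [0, 0, 0]]' --grip '[0, 0, 0, 0, 0]'

```text
time: 7.1
tool_pos: [0.5179, 0.1106, 0.2645]
tcp_rot: [-1.57, -0.001, 0.0]
wrist_force: [-0.1, 0.2, -1.0]
width: 0.258
```

```bash
python3 look.py 4; python3 - <<'E'
import numpy as np
# TCP targets: pin = eye(th)+lead*tangent ; hinge
hx,hz=.708,.160; off=np.array([.132,-.0088])
for th in np.arange(.25,1.6,.1):
    t=th;e=np.array([hx-.105*np.sin(t)-.032*np.cos(t),hz+.105*np.cos(t)-.032*np.sin(t)])
    d=np.array([-.105*np.cos(t)+.032*np.sin(t),-.105*np.sin(t)-.032*np.cos(t)]);d/=np.linalg.norm(d)
    print(round(t,2),(e+.010*d-off).round(4))
E
```

```text
[0.5179 0.1106 0.2645] [-1.5703 -0.001   0.0004]
top (array([0.65  , 0.2555]), np.float64(0.136875341886937), 22, np.float64(0.0019400873493937002))
pin 3 [0.6486 0.1251 0.257 ]
scene (array([0.6511, 0.2551]), np.float64(0.13722675791815409), 73, np.float64(0.0026776398820363397))
pin 5 [0.6509 0.1249 0.2585]
0.25 [0.5105 0.2574]
0.35 [0.5019 0.2504]
0.45 [0.4942 0.2426]
0.55 [0.4872 0.2341]
0.65 [0.4811 0.2249]
0.75 [0.476  0.2152]
0.85 [0.4719 0.2049]
0.95 [0.4688 0.1944]
1.05 [0.4668 0.1835]
1.15 [0.4658 0.1726]
1.25 [0.466  0.1615]
1.35 [0.4673 0.1506]
1.45 [0.4697 0.1398]
1.55 [0.4731 0.1294]
```

View pics/z_4.png

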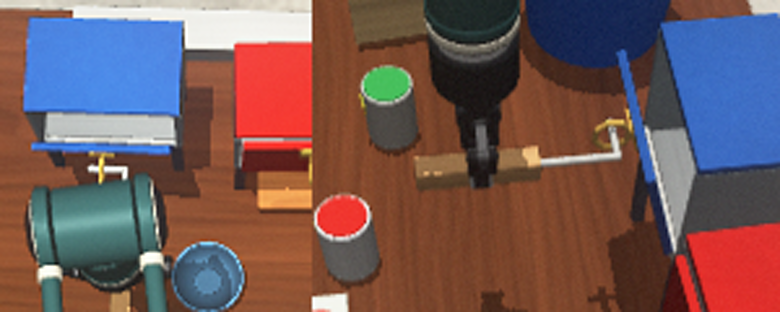

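>>> jog_arm --turn '[[0, 0, 0], [0, 0, 0], [0, 0, 0], [0, 0, 0], [0, 0, 0]]' --slide '[[-3.5, 3.5, 0], [-4, 3.5, 0], [-4.3, 3.5, 0], [-4.3, 3.5, 0], [-3.9, 3.9, 0]]' --grip '[0, 0, 0, 0, 0]'

```text
time: 7.7
tool_pos: [0.498, 0.109, 0.2462]
tcp_rot: [-1.571, 0.0, -0.001]
wrist_force: [1.7, -0.3, -1.0]
width: 0.259
```

>>> jog_arm --turn '[[0, 0, 0], [0, 0, 0], [0, 0, 0], [0, 0, 0], [0, 0, 0]]' --slide '[[-3.8, 3.9, 0], [-3.5, 4.2, 0], [-3.5, 4.3, 0], [-3.1, 4.6, 0], [-3, 4.6, 0]]' --grip '[0, 0, 0, 0, 0]'

```text
time: 8.2
tool_pos: [0.481, 0.1093, 0.2244]
tcp_rot: [-1.571, 0.001, -0.001]
wrist_force: [0.4, -0.7, -1.5]
width: 0.263
```

```bash
python3 look.py 5
```

```text
[0.481  0.1093 0.2244] [-1.5707  0.0005 -0.0006]
top (array([0.65, 0.25]), np.float64(nan), 0, np.float64(nan))
pin 6 [0.6138 0.1245 0.2213]
scene (array([0.6064, 0.2362]), np.float64(0.13980630267681626), 1, np.float64(0.0))
pin 4 [0.6108 0.1241 0.218 ]
  return _methods._mean(a, axis=axis, dtype=dtype,
  ret = ret.dtype.type(ret / rcount)
  ret = _var(a, axis=axis, dtype=dtype, out=out, ddof=ddof,
  arrmean = um.true_divide(arrmean, div, out=arrmean,
  ret = ret.dtype.type(ret / rcount)
```

View pics/z_5.png

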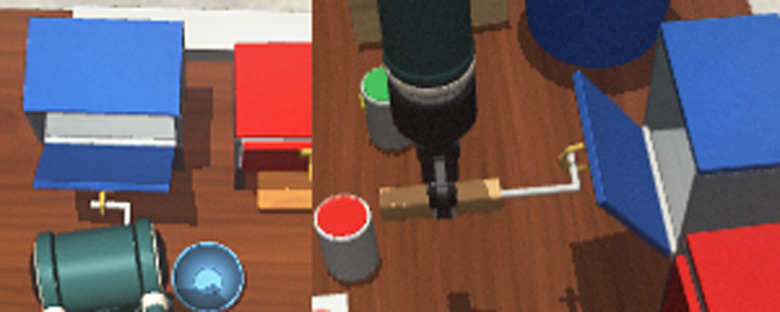

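>>> jog_arm --turn '[[0, 0, 0], [0, 0, 0], [0, 0, 0], [0, 0, 0], [0, 0, 0]]' --slide '[[-2.6, 4.8, 0], [-2.5, 4.9, 0], [-2.1, 5.1, 0], [-2, 5.2, 0], [-1.6, 5.2, 0]]' --grip '[0, 0, 0, 0, 0]'

```text
time: 8.8
tool_pos: [0.4703, 0.1092, 0.1991]
tcp_rot: [-1.571, 0.001, -0.001]
wrist_force: [0.9, 0.5, -0.9]
width: 0.26
```

>>> jog_arm --turn '[[0, 0, 0], [0, 0, 0], [0, 0, 0], [0, 0, 0], [0, 0, 0]]' --slide '[[-1.5, 5.3, 0], [-1, 5.4, 0], [-1, 5.5, 0], [-0.5, 5.4, 0], [-0.5, 5.5, 0]]' --grip '[0, 0, 0, 0, 0]'

```text
time: 9.3
tool_pos: [0.4659, 0.1092, 0.172]
tcp_rot: [-1.571, 0.001, -0.001]
wrist_force: [2.1, 0.2, -0.9]
width: 0.26
```

>>> jog_arm --turn '[[0, 0, 0], [0, 0, 0], [0, 0, 0], [0, 0, 0], [0, 0, 0]]' --slide '[[0, 5.5, 0], [0.2, 5.5, 0], [0.6, 5.4, 0], [0.7, 5.4, 0], [0.6, 2.7, 0]]' --grip '[0, 0, 0, 0, 0]'

```text
time: 9.8
tool_pos: [0.4678, 0.1092, 0.1472]
tcp_rot: [-1.571, 0.001, 0.0]
wrist_force: [-0.5, 0.7, -1.4]
width: 0.263
```

```bash
python3 look.py 6 2>/dev/null
```

```text
[0.4678 0.1092 0.1472] [-1.571   0.0015  0.0002]
top (array([0.65, 0.25]), np.float64(nan), 0, np.float64(nan))
pin 0 
scene (array([0.65, 0.25]), np.float64(nan), 0, np.float64(nan))
pin 0
```

View pics/z_6.png

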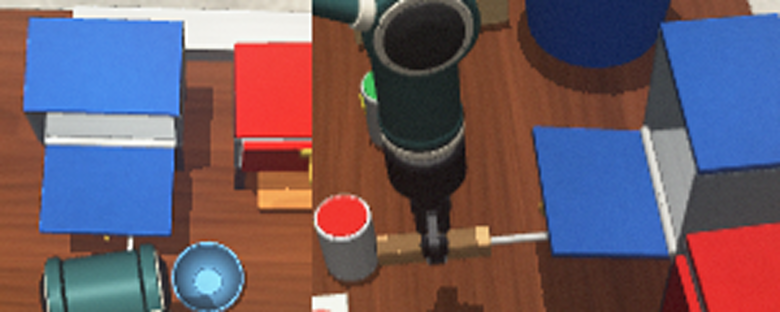

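>>> jog_arm --turn '[[0, 0, 0], [0, 0, 0], [0, 0, 0], [0, 0, 0], [0, 0, 0]]' --slide '[[0.9, 4, 0], [1, 4, 0], [1, 3.5, 0], [1, 3, 0], [0.8, 2.5, 0]]' --grip '[0, 0, 0, 0, 0]'

```text
time: 10.4
tool_pos: [0.4729, 0.1092, 0.1307]
tcp_rot: [-1.571, 0.001, -0.001]
wrist_force: [0.1, 0.1, -0.9]
width: 0.26
```

```bash
cat > flap.py <<'E'
from fit import *
import sys
k=sys.argv[1]
print(bot.read_state()['wrist_force'],bot.read_state()['tool_pos'])
for n in('top','scene'):
    p=shot(n,n+k);X=cloud(p);im=cv2.imread(f'pics/{n}{k}.png');hsv=cv2.cvtColor(im,cv2.COLOR_BGR2HSV)
    x,y,z=X[...,0],X[...,1],X[...,2]
    m=(hsv[...,0]>100)&(hsv[...,0]<125)&(hsv[...,1]>120)&(abs(y-.138)<.075)&(z>.1)&(z<.25)&(x<.695)&(x>.585);P=X[m]
    a,b=np.polyfit(P[:,0],P[:,2],1); print(n,len(P),'flap angle',np.pi/2-np.arctan(a) if 1 else 0,'z at edge',np.median(P[P[:,0]<.6,2]),'z near hinge',np.median(P[P[:,0]>.68,2]))
a=cv2.imread(f'pics/top{k}.png')[100:220,200:320];b=cv2.imread(f'pics/scene{k}.png')[80:200,200:380]
cv2.imwrite(f'pics/z_{k}.png',cv2.resize(np.hstack([a,b]),None,fx=2.6,fy=2.6,interpolation=cv2.INTER_CUBIC))
E
python3 flap.py 7
```

```text
[ 0.1471  0.0968 -0.9035] [0.4729 0.1092 0.1307]
top 1384 flap angle 1.6000267102191026 z at edge 0.16436494185853756 z near hinge 0.161418357332066
scene 1692 flap angle 1.5999487663942504 z at edge 0.1634518516083986 z near hinge 0.16081719825522955
```

>>> jog_arm --turn '[[0, 0, 0], [0, 0, 0], [0, 0, 0]]' --slide '[[0.3, 1, 0], [0.3, 1, 0], [0, 0, 0]]' --grip '[0, 0, 0]'

```text
time: 10.8
tool_pos: [0.4731, 0.1092, 0.129]
tcp_rot: [-1.571, 0.001, -0.0]
wrist_force: [-2.6, -1.0, 1.3]
width: 0.26
```

```bash
python3 flap.py 8
```

```text
[-2.6202 -1.0441  1.2687] [0.4731 0.1092 0.129 ]
top 1383 flap angle 1.596328555877943 z at edge 0.1632536680729335 z near hinge 0.16057274816644718
scene 1690 flap angle 1.5927300255537866 z at edge 0.16275312795964925 z near hinge 0.16066116732112945
```

>>> jog_arm --turn '[[0, 0, 0], [0, 0, 0], [0, 0, 0]]' --slide '[[0.3, 1, 0], [0.3, 1, 0], [0, 0, 0]]' --grip '[0, 0, 0]'

```text
time: 11.2
tool_pos: [0.4734, 0.1092, 0.1271]
tcp_rot: [-1.571, 0.001, 0.0]
wrist_force: [-5.2, -0.4, 4.2]
width: 0.26
```

```bash
python3 flap.py 9
```

```text
[-5.2353 -0.3636  4.1918] [0.4734 0.1092 0.1271]
top 1380 flap angle 1.593657130061969 z at edge 0.1634475912618445 z near hinge 0.16157365991547257
scene 1698 flap angle 1.5923477967323703 z at edge 0.16254791953984493 z near hinge 0.16061223347156695
```

View pics/z_9.png

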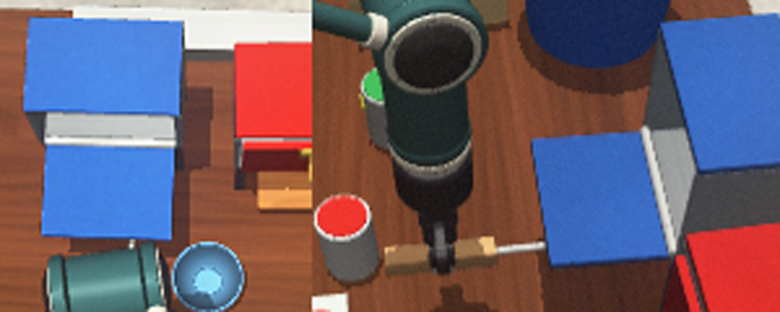

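```bash
python3 - <<'E'
from fit import *
for n in('top','scene'):
    p=shot(n);X=cloud(p);x,y,z=X[...,0],X[...,1],X[...,2]
    m=(abs(y-.107)<.012)&(x>.535)&(x<.572)&(z>.09)&(z<.15);P=X[m];print(n,len(P),np.median(P,0),np.polyfit(P[:,0],P[:,2],1) if len(P)>5 else '')
    m=(abs(y-.107)<.02)&(x>.50)&(x<.533)&(z>.11)&(z<.15);P=X[m];print('handle',len(P),np.median(P,0))
E
```

```text
top 0 [nan nan nan] 
handle 0 [nan nan nan]
scene 37 [0.5525 0.1067 0.1222] [0.005  0.1193]
handle 125 [0.5151 0.1006 0.1298]
  return _methods._mean(a, axis=axis, dtype=dtype,
  ret = um.true_divide(
```

>>> jog_arm --turn '[[0, 0, 0], [0, 0, 0], [0, 0, 0], [0, 0, 0], [0, 0, 0]]' --slide '[[-1, -4, 0], [-1, -4, 0], [-1, -3, 0], [0, 0, 0], [0, 0, 0]]' --grip '[0, 0, 0, 0, 0]'

```text
time: 11.9
tool_pos: [0.4711, 0.1092, 0.1381]
tcp_rot: [-1.571, 0.0, -0.001]
wrist_force: [0.6, 0.0, -1.1]
width: 0.263
```

>>> jog_arm --turn '[[0, 0, 0], [0, 0, 0], [0, 0, 0], [0, 0, 0], [0, 0, 0]]' --slide '[[0, 0, -9], [0, 0, -11], [0, 0, -12], [0, 0, -12], [0, 0, -12]]' --grip '[0, 0, 0, 0, 0]'

```text
time: 12.4
tool_pos: [0.4709, 0.0518, 0.1379]
tcp_rot: [-1.571, 0.001, -0.001]
wrist_force: [-0.2, -0.3, -1.7]
width: 0.263
```

```bash
python3 flap.py 10
```

```text
[-0.224  -0.3162 -1.7193] [0.4709 0.0518 0.1379]
top 1388 flap angle 1.590754164535797 z at edge 0.1629975302857425 z near hinge 0.16120109734706056
scene 1690 flap angle 1.5923273025193792 z at edge 0.1626969337741735 z near hinge 0.16069546994465955
```

View pics/z_10.png

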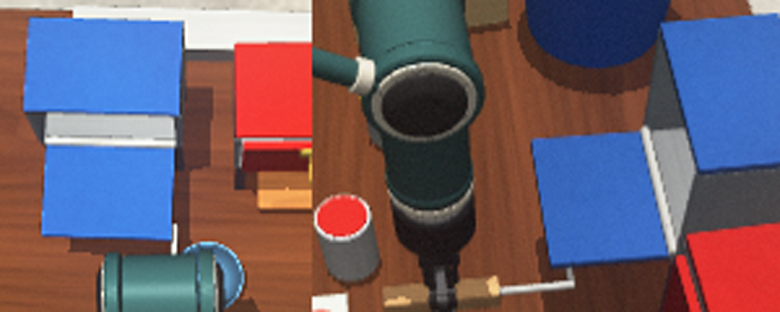

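>>> jog_arm --turn '[[0, 0, 0], [0, 0, 0], [0, 0, 0], [0, 0, 0], [0, 0, 0]]' --slide '[[-20, 0, 0], [-35, 0, 0], [-15, -20, 0], [0, -45, 0], [0, -45, 0]]' --grip '[0, 0, 0, 0, 0]'

```text
time: 13.0
tool_pos: [0.3991, 0.0533, 0.248]
tcp_rot: [-1.571, 0.003, 0.001]
wrist_force: [1.5, 0.0, -2.1]
width: 0.258
```

```bash
python3 - <<'E'
from fit import *
for n in('top','scene'):
    X=np.load(n+'0.npy'); im=cv2.imread(f'pics/{n}0.png'); hsv=cv2.cvtColor(im,cv2.COLOR_BGR2HSV)
    x,y,z=X[...,0],X[...,1],X[...,2]
    near=(abs(x-.46)<.085)&(abs(y+.33)<.06)
    g=near&(hsv[...,1]<70)&(z>.004)&(z<.016); g=cv2.morphologyEx(g.astype(np.uint8),cv2.MORPH_OPEN,np.ones((2,2)))>0
    P=X[g]; print(n,'base',cv2.minAreaRect((P[:,:2]*1000).astype(np.float32)),len(P))
    yel=near&(hsv[...,0]>20)&(hsv[...,0]<36)&(hsv[...,1]>150)
    print(' yellow',yel.sum())
    for lo,hi in((.068,.08),(.045,.058)):
        m=yel&(z>lo)&(z<hi)
        for a in (m&(x>.46),m&(x<.46)): P=X[a]; print('  z',lo,len(P),P.mean(0),P.min(0),P.max(0)) if len(P) else 0
E
```

```text
top base ((457.14385986328125, -334.62274169921875), (139.10556030273438, 77.70123291015625), 8.44162654876709) 376
 yellow 149
  z 0.068 18 [ 0.5041 -0.3252  0.073 ] [ 0.4983 -0.3549  0.0695] [ 0.5102 -0.2978  0.0783]
  z 0.068 15 [ 0.416  -0.331   0.0759] [ 0.4096 -0.3621  0.0689] [ 0.4222 -0.3043  0.0799]
  z 0.045 32 [ 0.5049 -0.3267  0.0517] [ 0.4966 -0.3482  0.0455] [ 0.5134 -0.2966  0.0572]
  z 0.045 27 [ 0.4147 -0.3319  0.0514] [ 0.4079 -0.3526  0.0451] [ 0.4198 -0.3051  0.0571]
scene base ((464.97467041015625, -333.99481201171875), (142.94827270507812, 72.99893951416016), 9.562092781066895) 1523
 yellow 309
  z 0.068 50 [ 0.5064 -0.3259  0.0737] [ 0.4985 -0.3566  0.0702] [ 0.5144 -0.2941  0.0782]
  z 0.068 52 [ 0.4173 -0.3343  0.0729] [ 0.4089 -0.3644  0.0681] [ 0.4263 -0.3037  0.077 ]
  z 0.045 88 [ 0.5061 -0.3235  0.0499] [ 0.4984 -0.3559  0.0464] [ 0.5135 -0.304   0.0552]
  z 0.045 89 [ 0.4175 -0.3328  0.0497] [ 0.4106 -0.3648  0.0452] [ 0.4255 -0.3122  0.0565]
```

>>> jog_arm --turn '[[0, 0, 0], [0, 0, 0], [0, 0, 0], [0, 0, 0], [0, 0, 0]]' --slide '[[0, 0, -47], [0, 0, -47], [0, 0, -47], [0, 0, -47], [0, 0, -47]]' --grip '[0, 0, 0, 0, 0]'

```text
time: 13.5
tool_pos: [0.4005, -0.1835, 0.2483]
tcp_rot: [-1.571, -0.0, -0.002]
wrist_force: [0.7, 0.6, -1.4]
width: 0.263
```

>>> jog_arm --turn '[[0, 0, 0], [0, 0, 0], [0, 0, 0], [0, -0.096, 0], [0, 0, 0]]' --slide '[[10, 0, -46], [10, 0, -46], [25, 0, -40], [20, 0, -15], [0, 0, 0]]' --grip '[0, 0, 0, 0, 0]'

```text
time: 14.0
tool_pos: [0.4674, -0.3314, 0.2476]
tcp_rot: [-1.57, -0.075, 0.073]
wrist_force: [-0.2, 0.5, -0.9]
width: 0.263
```

```bash
python3 - <<'E'
from fit import *
print(*delta([.4645,-.3285,.12]),sep='\n')
for n in('top','scene'):
    p=shot(n,n+'11');X=cloud(p);x,y,z=X[...,0],X[...,1],X[...,2]
    print(nets.search_frame and '')
a=cv2.imread('pics/top11.png')[150:280,300:430];b=cv2.imread('pics/scene11.png')[250:420,190:390]
b=cv2.resize(b,(400,340));a=cv2.resize(a,(340,340));cv2.imwrite('pics/z_11.png',np.hstack([a,b]))
E
```

```text
[ 0.4674 -0.3314  0.2476]
[[ 0.9955  0.0011 -0.0944]
 [ 0.0944 -0.0004  0.9955]
 [ 0.001  -1.     -0.0005]]
[ -2.7 127.6   3.2]
```

View pics/z_11.png

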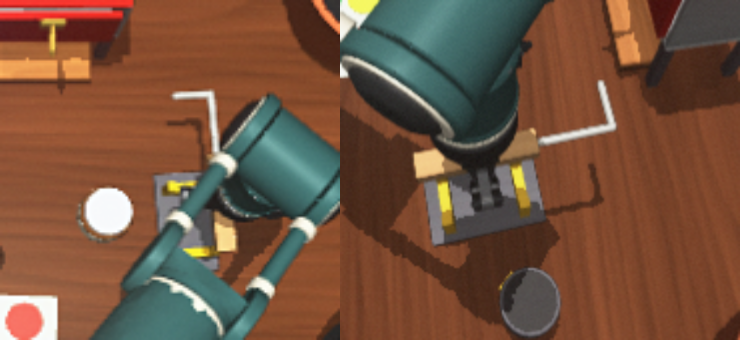

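>>> jog_arm --turn '[[0, 0, 0], [0, 0, 0], [0, 0, 0], [0, 0, 0], [0, 0, 0]]' --slide '[[-2.5, 40, 3], [0, 45, 0], [0, 35, 0], [0, 20, 0], [0, 0, 0]]' --grip '[0, 0, 0, 0, 0]'

```text
time: 14.6
tool_pos: [0.4595, -0.3227, 0.1041]
tcp_rot: [-1.564, -0.07, 0.08]
wrist_force: [0.3, 0.4, -1.3]
width: 0.261
```

```bash
python3 - <<'E'
from fit import *
print(*delta([.4645,-.3285,.071]),sep='\n')
for n in('top','scene'):
    p=shot(n,n+'12');X=cloud(p);np.save(n+'12.npy',X)
    x,y,z=X[...,0],X[...,1],X[...,2];im=cv2.imread(f'pics/{n}12.png');hsv=cv2.cvtColor(im,cv2.COLOR_BGR2HSV)
    near=(abs(x-.47)<.1)&(abs(y+.33)<.06)
    m=near&(hsv[...,0]<22)&(hsv[...,1]>60)&(z>.095)&(z<.118); P=X[m]
    print(n,len(P)); 
    if len(P)>5: print(P.min(0),P.max(0)); print([ (P[(P[:,0]>a)&(P[:,0]<a+.02)].mean(0),P[(P[:,0]>a)&(P[:,0]<a+.02)][:,1].min(),P[(P[:,0]>a)&(P[:,0]<a+.02)][:,1].max()) for a in (.40,.41,.49,.5) if ((P[:,0]>a)&(P[:,0]<a+.02)).sum()])
    m=(z>.08)&(z<.12)&(x>.53)&(x<.65)&(y<-.22)&(y>-.36);P=X[m];Q=P[P[:,0]<.58]
    if len(Q)>3: print('rod',np.polyfit(Q[:,0],Q[:,1],1),Q.mean(0),'max x',P[:,0].max())
a=cv2.imread('pics/top12.png')[150:280,300:430];b=cv2.imread('pics/scene12.png')[280:400,200:350]
b=cv2.resize(b,(450,360));a=cv2.resize(a,(340,360));cv2.imwrite('pics/z_12.png',np.hstack([a,b]))
E
```

```text
[ 0.4595 -0.3227  0.1041]
[[ 0.9954 -0.0068 -0.0952]
 [ 0.0952  0.0054  0.9954]
 [-0.0062 -1.      0.006 ]]
[ 4.6 33.1 -6.5]
top 45
[ 0.4014 -0.3392  0.0961] [ 0.5689 -0.3101  0.1162]
[(array([ 0.4128, -0.3311,  0.1081]), np.float64(-0.3392019241585193), np.float64(-0.3155531459542987)), (array([ 0.4219, -0.3284,  0.1068]), np.float64(-0.3392019241585193), np.float64(-0.3155531459542987)), (array([ 0.5089, -0.3101,  0.1042]), np.float64(-0.3100514122655826), np.float64(-0.3100514122655826)), (array([ 0.5089, -0.3101,  0.1042]), np.float64(-0.3100514122655826), np.float64(-0.3100514122655826))]
rod [ 0.081  -0.3602] [ 0.5575 -0.315   0.098 ] max x 0.5950175258047365
scene 308
[ 0.3995 -0.3438  0.0951] [ 0.5661 -0.3092  0.1134]
[(array([ 0.4098, -0.3335,  0.1082]), np.float64(-0.3438230429496334), np.float64(-0.32149730570501533)), (array([ 0.4187, -0.3348,  0.1081]), np.float64(-0.3436458312132403), np.float64(-0.3223865879825769)), (array([ 0.5013, -0.3253,  0.1077]), np.float64(-0.3352081836043269), np.float64(-0.31115885222841766)), (array([ 0.5089, -0.3231,  0.1079]), np.float64(-0.33454134515952194), np.float64(-0.3092423574638241))]
rod [ 0.0974 -0.3716] [ 0.5551 -0.3175  0.0994] max x 0.5973578259055694
```

View pics/z_12.png

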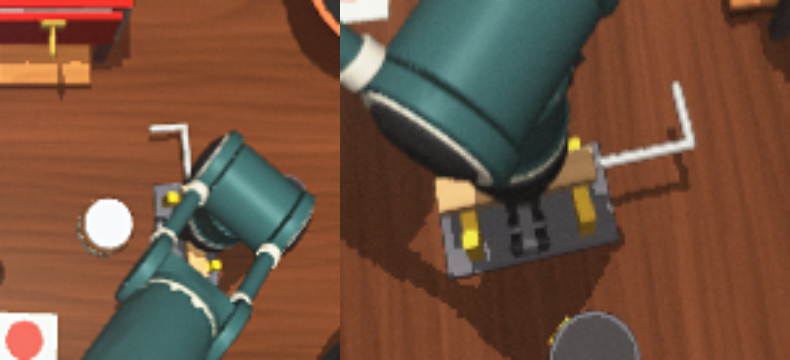

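>>> jog_arm --turn '[[0, 0, 0], [0, 0, 0], [0, 0, 0], [0, 0, 0], [0, 0, 0]]' --slide '[[3.5, 0, -2.5], [0, 8, 0], [0, 8, 0], [0, 5, 0], [0, 0, 0]]' --grip '[0, 0, 0, 0, 0]'

```text
time: 15.2
tool_pos: [0.4657, -0.3275, 0.0856]
tcp_rot: [-1.568, -0.073, 0.076]
wrist_force: [0.3, -0.1, -2.2]
width: 0.261
```

```bash
python3 - <<'E'
from fit import *
print(*delta([.4645,-.3285,.070]),sep='\n')
p=shot('scene','scene13');q=shot('top','top13')
a=cv2.imread('pics/top13.png')[150:280,300:430];b=cv2.imread('pics/scene13.png')[280:400,200:350]
b=cv2.resize(b,(450,360));a=cv2.resize(a,(340,360));cv2.imwrite('pics/z_13.png',np.hstack([a,b]))
E
```

```text
[ 0.4657 -0.3275  0.0856]
[[ 0.9955 -0.0021 -0.095 ]
 [ 0.095   0.0015  0.9955]
 [-0.0019 -1.      0.0017]]
[-1.2 15.6 -0.9]
```

View pics/z_13.png

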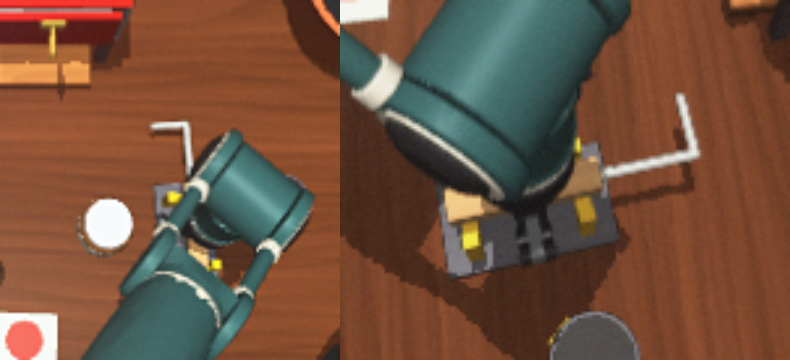

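```bash
python3 - <<'E'
from fit import *
p=shot('scene');X=cloud(p)
x,y,z=X[...,0],X[...,1],X[...,2];hsv=cv2.cvtColor(p['img'],cv2.COLOR_RGB2HSV)
near=(abs(x-.47)<.1)&(abs(y+.33)<.06)
m=near&(hsv[...,0]<22)&(hsv[...,1]>60)&(z>.082)&(z<.096);P=X[m];print(len(P),P.min(0),P.max(0),np.median(P,0))
for a in(.405,.415,.495,.505,.515):
    Q=P[abs(P[:,0]-a)<.006]; print(a,len(Q),np.percentile(Q[:,1],[3,50,97]) if len(Q) else '')
m=near&(hsv[...,0]>22)&(hsv[...,0]<36)&(hsv[...,1]>150)&(z>.066)&(z<.08);P=X[m]
for c in(P[:,0]>.46,P[:,0]<.46):
    Q=P[c];print('prongs',[ (len(q),q.mean(0)) for q in(Q[Q[:,1]>-.33],Q[Q[:,1]<-.33]) if len(q)])
print(bot.read_state()['tool_pos'])
E
```

```text
252 [ 0.404  -0.3476  0.082 ] [ 0.5232 -0.3135  0.0922] [ 0.4454 -0.3345  0.0885]
0.405 34 [-0.3467 -0.3363 -0.3242]
0.415 49 [-0.3466 -0.3373 -0.3277]
0.495 20 [-0.3392 -0.3357 -0.3279]
0.505 51 [-0.3382 -0.3288 -0.3168]
0.515 59 [-0.3371 -0.3265 -0.3141]
prongs [(5, array([ 0.5087, -0.2984,  0.0716]))]
prongs [(26, array([ 0.4199, -0.3601,  0.0735]))]
[ 0.4665 -0.3282  0.0868]
```

>>> jog_arm --turn '[[0, 0, 0], [0, 0, 0], [0, 0, 0], [0, 0, 0], [0, 0, 0]]' --slide '[[-2, 5, 0], [0, 5, 1], [0, 3, 0], [0, 0, 0], [0, 0, 0]]' --grip '[0, 0, 0, 0, 0]'

```text
time: 15.85
tool_pos: [0.4644, -0.3273, 0.0738]
tcp_rot: [-1.569, -0.075, 0.075]
wrist_force: [0.6, -0.9, -1.9]
width: 0.257
```

>>> jog_arm --turn '[[0, 0, 0], [0, 0, 0], [0, 0, 0], [0, 0, 0]]' --slide '[[0, 1, 0], [0, 1, 0], [0, 0, 0], [0, 0, 0]]' --grip '[0, 0, 0, 0]'

```text
time: 16.25
tool_pos: [0.4645, -0.3274, 0.072]
tcp_rot: [-1.57, -0.075, 0.075]
wrist_force: [0.5, -0.2, -1.8]
width: 0.263
```

>>> jog_arm --turn '[[0, 0, 0], [0, 0, 0], [0, 0, 0]]' --slide '[[0, 1, 0], [0, 0, 0], [0, 0, 0]]' --grip '[0, 0, 0]'

```text
time: 16.55
tool_pos: [0.4646, -0.3275, 0.0711]
tcp_rot: [-1.57, -0.075, 0.074]
wrist_force: [-0.1, 0.3, -0.2]
width: 0.261
```

>>> jog_arm --turn '[[0, 0, 0], [0, 0, 0], [0, 0, 0]]' --slide '[[0, 0.7, 0], [0, 0, 0], [0, 0, 0]]' --grip '[0, 0, 0]'

```text
time: 16.85
tool_pos: [0.4646, -0.3275, 0.071]
tcp_rot: [-1.57, -0.075, 0.075]
wrist_force: [-2.7, 1.2, 5.8]
width: 0.261
```

>>> jog_arm --turn '[[0, 0, 0], [0, 0, 0], [0, 0, 0], [0, 0, 0], [0, 0, 0]]' --slide '[[0, -0.5, 0], [0, 0, 0], [0, 0, 0], [0, 0, 0], [0, 0, 0]]' --grip '[0, 30, 35, 45, 60]'

```text
time: 17.35
tool_pos: [0.4645, -0.3273, 0.0706]
tcp_rot: [-1.569, -0.075, 0.075]
wrist_force: [0.5, -0.0, -0.4]
width: 0.596
```

>>> jog_arm --turn '[[0, 0, 0], [0, 0, 0], [0, 0, 0], [0, 0, 0], [0, 0, 0]]' --slide '[[0, 0, 0], [0, 0, 0], [0, -15, 0], [0, -35, 0], [0, -45, 0]]' --grip '[65, 65, 65, 65, 65]'

```text
time: 17.85
tool_pos: [0.463, -0.3262, 0.1654]
tcp_rot: [-1.566, -0.072, 0.078]
wrist_force: [0.6, -0.2, -0.2]
width: 0.648
```

>>> jog_arm --turn '[[0, 0, 0], [0, 0, 0], [0, 0, 0], [0, 0, 0], [0, 0, 0]]' --slide '[[0, -45, 0], [0, -45, 0], [0, -40, 0], [-10, 0, 45], [-10, 0, 45]]' --grip '[65, 65, 65, 65, 65]'

```text
time: 18.35
tool_pos: [0.4368, -0.24, 0.2995]
tcp_rot: [-1.573, -0.077, 0.069]
wrist_force: [0.0, 0.4, -0.3]
width: 0.654
```

>>> jog_arm --turn '[[0, 0, 0], [0, 0, 0], [0, 0, 0], [0, 0, 0], [0, 0, 0]]' --slide '[[0, 0, 45], [0, 0, 45], [0, 0, 45], [0, 0, 40], [0, 0, 0]]' --grip '[65, 65, 65, 65, 65]'

```text
time: 18.85
tool_pos: [0.4187, -0.0616, 0.2972]
tcp_rot: [-1.568, -0.08, 0.077]
wrist_force: [0.7, -0.2, -1.5]
width: 0.654
```

```bash
python3 flap.py 14; python3 - <<'E'
from fit import *
for n in('scene','top'):
    p=shot(n,n+'15');X=cloud(p)
    x,y,z=X[...,0],X[...,1],X[...,2];hsv=cv2.cvtColor(p['img'],cv2.COLOR_RGB2HSV)
    m=(abs(x-.47)<.1)&(abs(y+.33)<.06)&(hsv[...,0]<22)&(hsv[...,1]>60)&(z>.062)&(z<.085);P=X[m];print(n,len(P),P.min(0),P.max(0),np.median(P,0),np.polyfit(P[:,0],P[:,2],1))
    for t in ['tin_green','tin_purple','tin_orange','tin_black','jar','bowl','brush']:
        r=nets.search_frame(t,p); print(n,t,[(np.round(w(p,a['xyz']),3),round(a['conf'],2)) for a in r[:1]])
b=cv2.imread('pics/scene15.png')[280:400,200:350];a=cv2.imread('pics/top15.png')[150:280,300:430]
cv2.imwrite('pics/z_15.png',np.hstack([cv2.resize(a,(340,360)),cv2.resize(b,(450,360))]))
E
```

```text
[ 0.7442 -0.1537 -1.4921] [ 0.4187 -0.0616  0.2972]
top 1387 flap angle 1.5951489041479563 z at edge 0.1631490706665606 z near hinge 0.16094611827538308
scene 1698 flap angle 1.5923619989445739 z at edge 0.16254195979572295 z near hinge 0.1606472733619616
scene 614 [ 0.4027 -0.3654  0.0621] [ 0.5652 -0.3038  0.0786] [ 0.4617 -0.331   0.0731] [-0.0044  0.0746]
scene tin_green [(array([0.443, 0.382, 0.072]), 0.81)]
scene tin_purple []
scene tin_orange [(array([ 0.404, -0.047,  0.07 ]), 0.74)]
scene tin_black [(array([ 0.503, -0.451,  0.082]), 0.7)]
scene jar [(array([ 0.467, -0.228,  0.085]), 0.64)]
scene bowl [(array([0.546, 0.017, 0.023]), 0.77)]
scene brush [(array([ 0.68 , -0.133,  0.041]), 0.81)]
top 89 [ 0.3997 -0.3508  0.0624] [ 0.5673 -0.3122  0.084 ] [ 0.4434 -0.3258  0.074 ] [-0.0162  0.0809]
top tin_green [(array([0.422, 0.393, 0.088]), 0.62)]
top tin_purple [(array([0.36 , 0.198, 0.087]), 0.61)]
top tin_orange [(array([ 0.392, -0.033,  0.072]), 0.52)]
top tin_black [(array([ 0.502, -0.443,  0.087]), 0.61)]
top jar [(array([ 0.458, -0.211,  0.085]), 0.75)]
top bowl [(array([0.562, 0.015, 0.02 ]), 0.6)]
top brush [(array([ 0.681, -0.124,  0.037]), 0.77)]
```

View pics/z_15.png

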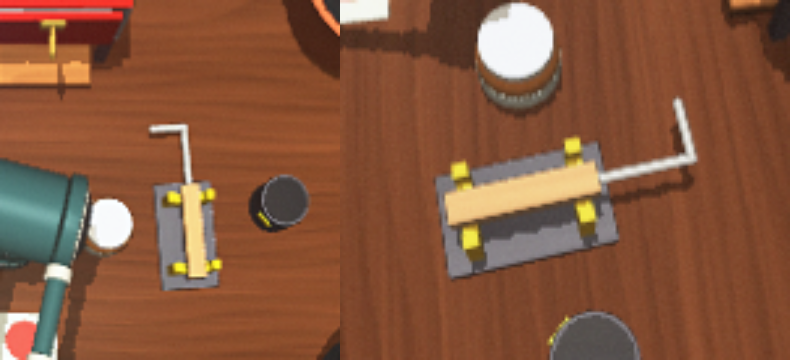

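View pics/scene15.png

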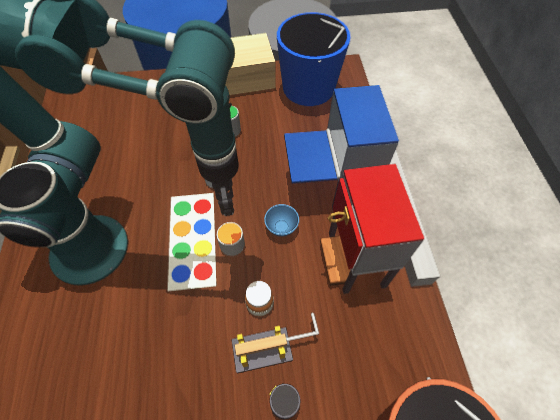

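```bash
python3 -c "
from h import *
print(bot.finish_job(), bot.read_state()['time'])"
```

```text
the job is handed in; nothing more can be done
the job is handed in; nothing more can be done
```

The job is done and handed in at about 20 s of the 59 s allowed. I gripped the pole by its handle and slid its side pin through the blue flap's eye. I then drew the flap down slowly to its stop, unhooked the pole and laid it in the two yellow forks.

**Last checks:**
- **Blue flap:** it measured about 1.55 rad in both cameras after unhooking. It stopped moving while the pull rose to about 7 N, so it is against its stop. The robot itself stayed clear of it in every picture.
- **Pole:** it lies level in both slots with its handle top about 73–74 mm above the bench. It is within about 2–3 mm of the seat along the slots, and the gripper is clear of it.
- **Red flap and bystanders:** the red flap looked shut in the last pictures. The tins, jar, bowl and brush were where they started, within the measuring noise.

**Checks that missed or disagreed:**
- **Bowl, orange tin and green tin:** the networks shifted the first two by about 1 cm and, in the scene camera only, the green tin by 1.5 cm. The arm partly hid things, and the bowl and orange tin sit at the same spots in the scene picture.
- **Purple tin:** it was hidden from the scene camera at the end, but the top camera found it unmoved.

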